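Make up the germination kit and the scoring kit

ROBOT

A 6-joint arm with a two-finger parallel gripper is mounted at the origin on the work surface; the furniture and walls round the work are solid. World frame = base frame: x ahead of the robot, y to its left, z up, the work surface at z = 0. Lengths are in m, angles in rad, forces in N, time in s.
With the tool pointing down it reaches from about 0.375 to 0.975 m from the base axis. Payload 3.8 kg.
Tool frame: the origin (TCP) lies at the very end of the fingers, on their centre line; the grasp point (between the pads) lies 19 mm behind it; z points along the fingers, y is the direction in which the jaws open and shut (so a half turn about z gives the same grasp; the last joint's range is limited). The gripper opens to 85 mm and grips with 20 to 120 N. Pads are 22 mm wide; open, the fingers measure 114 mm over their backs; the gripper's body (76 mm by 85 mm) begins 54 mm behind the grasp point. The pads swing forward as they close: fully open they stand 13 mm farther back than shut.
Start: joints at [1.106, 0.264, 1.604, -0, 1.274, -0.037], TCP at [0.28, 0.614, 0.231] pointing down, gripper open.
Joint ranges: [-2.63, 2.63], [-0.94, 2.18], [0.31, 2.57], [-1.31, 4.45], [0, 2.66], [-2.55, 2.55]. Speed limits (rad/s): [2.57, 2.57, 3.14, 3.14, 3.14, 3.14].

INTERFACE

Orientations are given as a rotation vector (axis times angle).
In Python, from workcell import read_state, read_camera, camera_info, finish_job gives the robot as it stands. The module is installed in compiled form; this text tells all that it offers.
- The arm moves only by the tool play_rows, never from a script. Its argument "motion" is a list of rows, each a list of 5 numbers: the shift along the tool's x, y, z in units of 1000 mm (1.0 is 1000 mm), then the turn about the tool's z in units of 2 pi rad (1.0 is 2 pi rad), then the finger opening in mm, from 0 to 85.4. A call has 1 to 5 rows; each row shifts and turns the commanded pose from where the row before left it, along the tool's axes as they then stand; what a row does not reach is not made up. A row lasts 1/8 s, in which the tool goes at most 62.5 mm and 10.7 degrees, less where a joint would pass 70% of its speed; a pose out of reach is approached as far as the arm can. A call with a number of a shift or a turn outside -1 to 1 is refused whole. A call with a gripper value outside its range is refused whole. The fingers move at their own pace and stop on an object; "squeeze" is the grip in N (left out, the last holds). Time passes only in rows, so rows that do not move let the fingers close. It gives the time, the measured TCP pose, the force and the opening at its end, in the units of the state.
- read_state(): the state, without advancing time (a new reading comes with each control period).
- read_camera(name): name is "scene" or "top"; returns the picture (480x640x3 uint8, red, green, blue); there is no depth.
- camera_info(name): a dict with "intrinsics" (3x3 intrinsics, pixels), "dist_coeffs" ([k1, k2, p1, p2, k3] as OpenCV has them; the pictures are not rectified), "pose" (4x4, takes a point from camera to world coordinates). Camera axes: x right, y down, z forward; pixel columns grow to the right and rows downward; lengths in m; the calibration is good to about 2 mm. A picture is of the moment at which its call begins. camera_info takes no time and is no camera call.
- finish_job(): hands the job in, once; it reports no verdict.
The state is a dict: "time": time; "q": joint angles; "joint_vel": joint speeds; "joint_torque": joint torques, N m; "tool_pos": TCP position; "tcp_rot": TCP orientation; "wrist_force": force on the tool from outside, world axes, zero at the start; "torque": the same for the moment, N m; "width": opening from 0.0 (shut) to 1.0 (fully open).
Only numpy, scipy, OpenCV 4.12 (cv2) and the standard library are available. Lean on these libraries where they do the work, as an engineer would, in place of code of your own. Each camera call takes 0.05 s, during which the arm holds its last target. There are 200 camera calls.

TASK

Make up the two seed-lab kits from the stock lying about: the dish of seeds and the tweezers go into the green tray, and the red pen, the eraser and the roll of white tape into the yellow tray, each lying flat on the bottom of the cut-out made for it. Keep the dish level so that no seeds spill, and leave the blue pen where it lies.

Things in the scene. Friction and masses are not known exactly. Their poses are not given: they have to be found in the camera images.
- dish_mid (a point): Clear round plastic dish with a few pale seeds in it, 60 mm in diameter, 12 mm tall, open on top; grasp it across the diameter. The point is its centre, half-way up (6 mm above its underside); z is its upright axis. A fixed balance with a tin on it, 130 mm tall, stands at about x 0.27 to 0.59, y -0.03 to 0.21 m (world); if the dish lies just left of it (y under 0.31), close the fingers along world x, elsewhere along world y.
- tweezers_mid (a point): Steel tweezers lying flat, 126 mm long (own y axis), 14 mm wide (x), 8 mm tall; grasp across the width at mid-length. The point is their centre, half-way up (4 mm above their underside).
- red_pen_mid (a point): Red pen lying flat, 135 mm long (own y axis), 12 mm wide (x), 11 mm tall; grasp across the barrel at mid-length. The point is its centre, 5.5 mm above its underside.
- eraser_mid (a point): Eraser, white with a blue card sleeve, 45 mm long (own y axis), 19 mm wide (x), 11 mm tall. The point is its centre, 5.5 mm above its underside.
- white_tape_mid (a point): Roll of white tape with a green core, lying flat, 47 mm in diameter, 18 mm tall; grasp across the diameter. The point is its centre, 9 mm above its underside. If it lies just left of the balance (y 0 to 0.31 m), close the fingers along world x, elsewhere along world y. A laptop stands at x under 0.43, y under -0.19 m.
- tray_green: Green fixed tray, grey foam, 161 (x) x 169 mm (y); origin: centre of underside. Rim 11.5 mm high, foam top 9, floors of cut-outs 3. Round dish nest, diameter 76, at x -35, y 0 mm, with finger slot 36 wide along y to y +-68. Tweezers groove 30 wide, 142 long along y, at x 43, y 0, with finger slot 40 wide across it (x 10 to 74).
- tray_yellow: Yellow fixed tray, size, origin and heights as the green one. Pen groove 27 mm wide, 151 long along y, at x 45, y 0, with finger slot 40 wide across it (x 14 to 74). Oblong eraser nest 35 (x) x 61 (y) at x -35, y 43, with finger slot 36 wide across it (x -69 to -1). Round tape nest, diameter 63, at x -35, y -40, no slot (the tape stands 12 mm above the foam: hold its upper half).
- blue_pen_mid (a point): Blue pen lying flat, 140 mm long (own y axis), 9 mm tall; it stays where it is. The point is its centre, 4.5 mm above its underside.

How it is judged:
At the end, for the whole second after the job is handed in: All five lie flat, at rest, on the floor of their own cut-outs: centre within 11 mm of the cut-out's centre along each tray axis, at most 3 mm higher than when seated, tilt under 0.12 rad; tweezers, pen and eraser lie along theirs within 0.3 rad, either way round (x of dish_mid in the frame of tray_green between -0.046 and -0.024 m and y of dish_mid in the frame of tray_green between -0.011 and 0.011 m and z of dish_mid in the frame of tray_green below 0.012 m and angle between each of dish_mid, tweezers_mid, red_pen_mid, eraser_mid, white_tape_mid's own z axis and vertical below 0.12 rad and linear speed of each of dish, tweezers, red_pen, eraser, white_tape below 0.01 m/s and x of tweezers_mid in the frame of tray_green between 0.032 and 0.054 m and y of tweezers_mid in the frame of tray_green between -0.011 and 0.011 m and z of tweezers_mid in the frame of tray_green below 0.01 m and angle between the y axis of tweezers_mid and the y axis of tray_green, either way round below 0.3 rad and x of red_pen_mid in the frame of tray_yellow between 0.034 and 0.056 m and y of red_pen_mid in the frame of tray_yellow between -0.011 and 0.011 m and z of each of red_pen_mid, eraser_mid in the frame of tray_yellow below 0.0115 m and angle between the y axis of each of red_pen_mid, eraser_mid and the y axis of tray_yellow, either way round below 0.3 rad and x of eraser_mid in the frame of tray_yellow between -0.046 and -0.024 m and y of eraser_mid in the frame of tray_yellow between 0.032 and 0.054 m and x of white_tape_mid in the frame of tray_yellow between -0.046 and -0.024 m and y of white_tape_mid in the frame of tray_yellow between -0.051 and -0.029 m and z of white_tape_mid in the frame of tray_yellow below 0.015 m); the robot touches nothing.
It fails at once if The dish is tipped by more than about 25 degrees (angle between dish_mid's own z axis and vertical above 0.45 rad).
It fails at once if The blue pen is moved by more than 25 mm (distance of blue_pen_mid from where it was at the start of the episode above 0.025 m).
It also fails if it takes over 120 s, if anything falls off the work surface, if the arm or the gripper's body presses on something with over 40 N, if the wrist force passes 120 N, or if a joint passes its speed limit or range.

## Working session

There is one attempt and no reset: what is moved stays moved. The work goes in short steps, Python scripts to look and compute and a tool call to move; the robot and the scene stay as the last step left them, time stands still between calls to the robot, and variables do not carry over. Pictures are saved under pics/ and viewed, about 12 in all and at most 16, crops included, and the job is handed in when it is done.

Besides the shell and the picture viewer there is one more tool, called after ">>>" as a command line: name --pt "numbers of a row" for each row, then --argument value for the rest. play_rows: Moves the arm, as the interface text tells. Shifts and turns lie within -1 to 1; 1 stands for 1000 mm of shift or 2 pi rad of turn. Its arguments: {"type":"object","properties":{"motion":{"type":"array","items":{"type":"array","items":{"type":"number"}}},"squeeze":{"type":"number"}},"required":["motion"]}

```bash
mkdir -p pics; cat > h.py <<'E'
import numpy as np,cv2
from workcell import *
from scipy.spatial.transform import Rotation as R
def snap(cam,name,crop=None,scale=1):
    im=read_camera(cam)
    cv2.imwrite(f'pics/full_{name}.png',im[:,:,::-1])
    if crop: im=im[crop[1]:crop[3],crop[0]:crop[2]]
    im=cv2.resize(im,None,fx=scale,fy=scale,interpolation=cv2.INTER_CUBIC)
    cv2.imwrite(f'pics/{name}.png',im[:,:,::-1])
def crop(full,name,c,scale):
    im=cv2.imread(f'pics/full_{full}.png')[c[1]:c[3],c[0]:c[2]]
    cv2.imwrite(f'pics/{name}.png',cv2.resize(im,None,fx=scale,fy=scale,interpolation=cv2.INTER_CUBIC))
def world(cam,uv,z):
    i=camera_info(cam);K=np.array(i['intrinsics'],float);D=np.array(i['dist_coeffs'],float);P=np.array(i['pose'])
    n=cv2.undistortPoints(np.array([[uv]],float),K,D)[0,0]
    d=P[:3,:3]@np.array([n[0],n[1],1]);o=P[:3,3]
    return o+d*(z-o[2])/d[2]
def pix(cam,p):
    i=camera_info(cam);K=np.array(i['intrinsics'],float);D=np.array(i['dist_coeffs'],float);P=np.linalg.inv(np.array(i['pose']))
    return cv2.projectPoints(np.array([p],float),cv2.Rodrigues(P[:3,:3])[0],P[:3,3],K,D)[0].reshape(2)
E
python3 - <<'E'
from h import *
snap('top','t0');snap('scene','s0')
for c in('top','scene'):
    i=camera_info(c);print(c,np.round(i['intrinsics'],1).tolist(),np.round(i['dist_coeffs'],3),np.round(i['pose'],3).tolist())
s=read_state();print(s);print(R.from_rotvec(s['tcp_rot']).as_matrix().round(3))
E
```

```text
top [[526.9, 0.0, 318.7], [0.0, 526.9, 246.6], [0.0, 0.0, 1.0]] [-0.158  0.     0.     0.     0.   ] [[0.011, -0.987, 0.159, 0.253], [-1.0, -0.007, 0.021, 0.08], [-0.019, -0.159, -0.987, 1.326], [0.0, 0.0, 0.0, 1.0]]
scene [[498.3, 0.0, 318.1], [0.0, 498.3, 235.0], [0.0, 0.0, 1.0]] [0.017 0.    0.    0.    0.   ] [[0.833, -0.374, 0.408, -0.064], [-0.553, -0.567, 0.61, -0.694], [0.003, -0.734, -0.679, 0.938], [0.0, 0.0, 0.0, 1.0]]
{'time': 0.1, 'q': array([ 1.10614472e+00,  2.64678042e-01,  1.60525569e+00,  1.12503436e-05,
        1.27367754e+00, -3.69344481e-02]), 'joint_vel': array([ 0.00176413, -0.00055301, -0.00365492,  0.00181823,  0.00035007,
        0.00055218]), 'joint_torque': array([-9.50588801e-04, -5.16705358e+01, -3.68591845e+01, -1.35414543e-04,
        6.27815942e-03, -1.94379390e-05]), 'tool_pos': array([0.27970975, 0.61359306, 0.2300765 ]), 'tcp_rot': array([-6.66643185e-01, -3.06952260e+00,  3.06695034e-03]), 'wrist_force': array([ 1.28236599, -0.06844414,  0.37492077]), 'torque': array([-0.0737731 ,  0.02785635,  0.02688946]), 'width': 1.0006033156998826}
[[-0.91   0.415 -0.001]
 [ 0.415  0.91  -0.002]
 [ 0.    -0.002 -1.   ]]
```

View pics/t0.png

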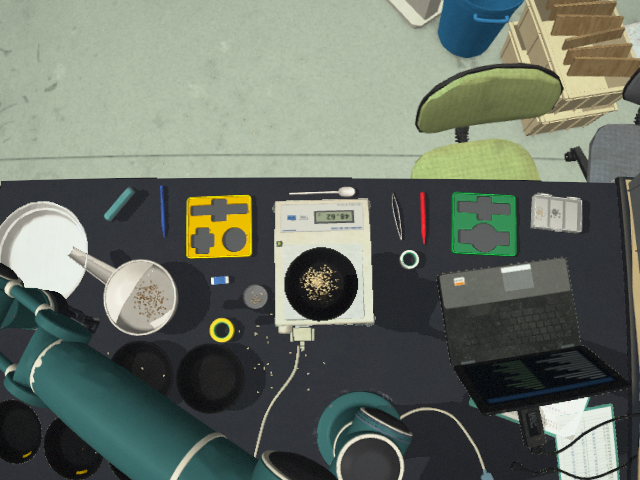

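View pics/s0.png

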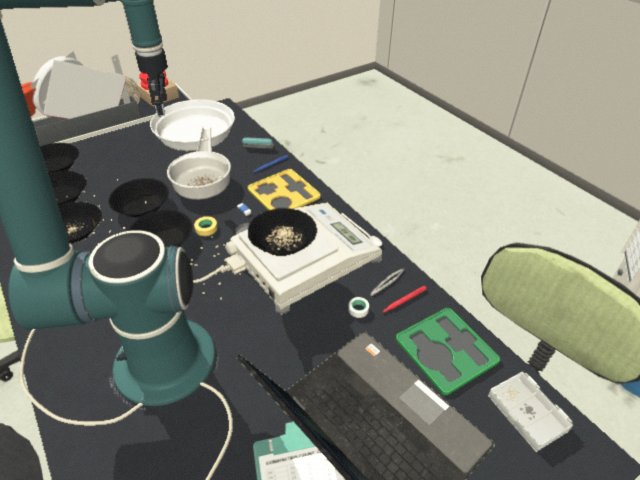

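The top view shows the yellow tray at (220,226), eraser (220,281), dish (256,296), tweezers (397,216), red pen (423,218), white tape (409,260) and green tray (484,224). The blue pen is at (163,210). Next I'll look at two enlarged crops.

```bash
python3 - <<'E'
from h import *
crop('t0','c1',(150,180,280,320),4.2)
crop('t0','c2',(380,180,530,280),5.3)
E
```

```text
(no output)
```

View pics/c1.png

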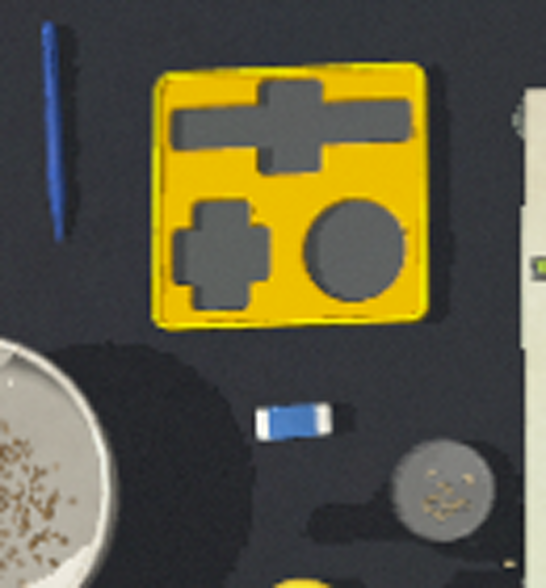

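View pics/c2.png

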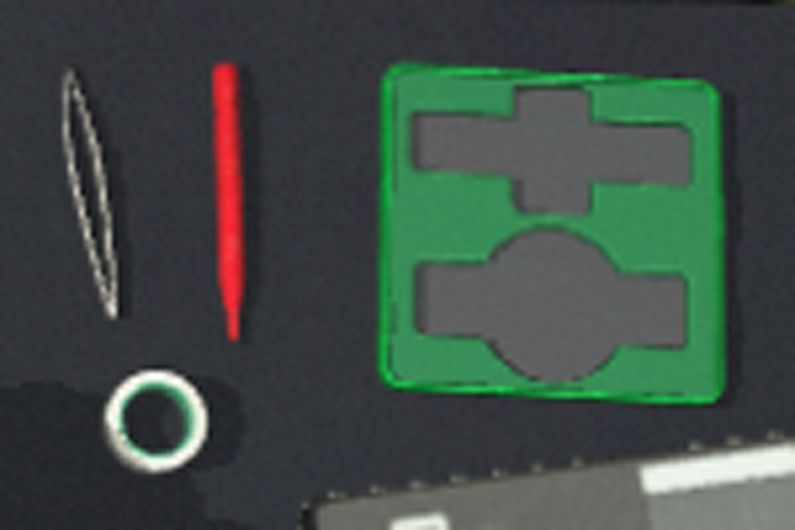

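```bash
python3 - <<'E'
from h import *
def w(c,p,z):
    s,o=((4.2,(150,180)),(5.3,(380,180)))[c-1]
    return world('top',[(p[0]+.5)/s-.5+o[0],(p[1]+.5)/s-.5+o[1]],z)[:2]*1000
def line(n,c,a,b,z):
    A,B=w(c,a,z),w(c,b,z);d=A-B
    print(n,'mid',((A+B)/2).round(1),'len',np.linalg.norm(d).round(1),'axis angle from y deg',np.degrees(np.arctan2(-d[0],d[1])).round(1))
line('eraser',1,(257,424),(331,419),.011)
line('blue',1,(48,22),(60,240),.005)
line('dish',1,(392,490),(494,490),.012)
line('tweez',2,(69,69),(114,319),.006)
line('redpen',2,(225,63),(234,341),.0065)
line('tape',2,(104,421),(208,421),.018)
for n,c,P in(('Y',1,[(155,74),(426,63),(428,318),(155,328)]),('G',2,[(386,62),(719,82),(724,403),(381,385)])):
    q=np.array([w(c,p,.0115) for p in P]);print(n,q.round(1).tolist(),'mid',q.mean(0).round(1))
    e=q[[0,1,2,3]]-q[[1,2,3,0]];print(np.linalg.norm(e,axis=1).round(1),np.degrees(np.arctan2(-e[:,0],e[:,1])).round(1))
line('Ygroove',1,(171,128),(413,120),.009)
line('Yeras',1,(172,257),(271,253),.009)
line('Ytape',1,(304,250),(405,250),.009)
line('Ggroove',2,(412,140),(691,156),.009)
line('Gnest',2,(414,299),(687,311),.009)
line('blue/dishcheck',1,(443,440),(443,541),.009)
E
```

```text
eraser mid [376.9 357.1] len 45.2 axis angle from y deg 4.6
blue mid [557.8 518.6] len 140.7 axis angle from y deg -83.1
dish mid [336.8 265.4] len 61.2 axis angle from y deg 0.7
tweez mid [545.9 -92. ] len 125.2 axis angle from y deg -80.8
redpen mid [ 542.7 -159.2] len 137.8 axis angle from y deg -89.6
tape mid [ 433.2 -119.6] len 49.5 axis angle from y deg 0.4
Y [[591.9, 453.8], [598.9, 283.8], [440.4, 277.4], [432.8, 445.2]] mid [516.  365.1]
[170.1 158.6 167.9 159.4] [   2.3  -87.7 -177.4   93.1]
G [[611.7, -237.3], [604.4, -404.8], [444.5, -398.6], [452.1, -229.4]] mid [ 528.2 -317.5]
[167.7 160.  169.3 159.8] [ -2.5 -92.2 177.4  87.2]
Ygroove mid [560.7 366.7] len 151.4 axis angle from y deg 2.0
Yeras mid [478.5 406.6] len 61.7 axis angle from y deg 2.7
Ytape mid [482.2 324.3] len 62.2 axis angle from y deg 0.4
Ggroove mid [ 570.3 -319.2] len 140.0 axis angle from y deg -2.5
Gnest mid [ 492.2 -315.2] len 135.6 axis angle from y deg -2.0
blue/dishcheck mid [336.8 265.8] len 60.4 axis angle from y deg -88.5
```

```bash
cat >> h.py <<'E'
def go(x,y,z=None,phi=None):
    """mm / deg: print tool-axis shift (units of m) in present yaw, turn units, shift in final yaw"""
    s=read_state();p=np.array(s['tool_pos'])*1000;M=R.from_rotvec(s['tcp_rot']).as_matrix()
    f=np.degrees(np.arctan2(M[1,1],M[0,1]));phi=f if phi is None else phi;z=p[2] if z is None else z
    d=np.array([x,y,z])-p
    def t(a):
        a=np.radians(a);return np.round([(-np.sin(a)*d[0]+np.cos(a)*d[1])/1e3,(np.cos(a)*d[0]+np.sin(a)*d[1])/1e3,-d[2]/1e3],4)
    print('t %.2f'%s['time'],'pos',p.round(1),'phi %.1f'%f,'F',np.round(s['wrist_force'],1),'w %.3f'%s['width'],'q1,q6',np.round(np.array(s['q'])[[0,5]],2))
    print(' shift now-yaw',t(f),'turn %.4f'%((((f-phi)+180)%360-180)/360),'shift final-yaw',t(phi))
E
```

>>> play_rows --pt "-0.039 -0.039 0 0 40" --pt "-0.039 -0.039 0 0 40" --pt "-0.039 -0.039 0 0 40" --pt "-0.039 -0.039 0 0 40" --pt "-0.039 -0.039 0 0 40" --squeeze 40

```text
time: 0.72
tool_pos: [0.3766, 0.3539, 0.2308]
tcp_rot: [-0.666, -3.07, 0.001]
wrist_force: [0.4, -0.7, 0.3]
width: 0.468
```

>>> play_rows --pt "0 0 0.02 0.028 40" --pt "0 0 0.02 0.028 40" --pt "0 0 0.02 0.028 40" --pt "0 0 0.02 0.028 40" --pt "0 0 0.02 0.028 40"

```text
time: 1.35
tool_pos: [0.3762, 0.3555, 0.1302]
tcp_rot: [-1.918, -2.488, 0.001]
wrist_force: [0.3, -0.2, -0.9]
width: 0.474
```

>>> play_rows --pt "0 0 0 0.029 40" --pt "0 0 0 0 40"

```text
time: 1.6
tool_pos: [0.3761, 0.3555, 0.1306]
tcp_rot: [-2.127, -2.312, 0.002]
wrist_force: [0.4, 0.9, 0.0]
width: 0.464
```

```bash
python3 -c "
from h import *
go(377,357,20,4.6)"
```

```text
t 1.60 pos [376.1 355.5 130.6] phi 4.8 F [0.4 0.9 0. ] w 0.464 q1,q6 [0.71 0.63]
 shift now-yaw [0.0015 0.001  0.1106] turn 0.0005 shift final-yaw [0.0015 0.001  0.1106]
```

>>> play_rows --pt "0.0015 0.001 0.04 0 40" --pt "0 0 0.04 0 40" --pt "0 0 0.032 0 40" --pt "0 0 0.011 0 40" --pt "0 0 0 0 40"

```text
time: 2.22
tool_pos: [0.3773, 0.3573, 0.0081]
tcp_rot: [-2.128, -2.311, 0.002]
wrist_force: [-0.2, -0.7, 0.4]
width: 0.471
```

>>> play_rows --pt "0 0 0.003 0 40" --pt "0 0 0 0 40"

```text
time: 2.48
tool_pos: [0.3783, 0.3581, 0.0065]
tcp_rot: [2.129, 2.31, 0.003]
wrist_force: [-0.6, 0.2, 0.2]
width: 0.47
```

>>> play_rows --pt "0 0 0.003 0 40" --pt "0 0 0 0 40"

```text
time: 2.72
tool_pos: [0.3775, 0.3574, 0.0024]
tcp_rot: [2.129, 2.31, 0.0]
wrist_force: [0.0, 0.5, -0.3]
width: 0.468
```

>>> play_rows --pt "0 0 0.001 0 40" --pt "0 0 0 0 40"

```text
time: 2.98
tool_pos: [0.3774, 0.3574, 0.0012]
tcp_rot: [-2.129, -2.31, 0.0]
wrist_force: [-0.6, -0.4, -1.3]
width: 0.467
```

>>> play_rows --pt "0 0 -0.002 0 10" --pt "0 0 0 0 10" --pt "0 0 0 0 10" --pt "0 0 0 0 10"

```text
time: 3.48
tool_pos: [0.3778, 0.3577, 0.0037]
tcp_rot: [2.129, 2.31, 0.001]
wrist_force: [-0.1, -0.6, 4.6]
width: 0.195
```

>>> play_rows --pt "0 0 -0.03 0 10" --pt "0 0 -0.04 0 10" --pt "0 0 0 0 10"

```text
time: 3.85
tool_pos: [0.3797, 0.3594, 0.0765]
tcp_rot: [2.129, 2.309, 0.011]
wrist_force: [1.8, 0.4, 0.3]
width: 0.191
```

```bash
python3 -c "
from h import *
go(479.1,406.5,80,2.5)
snap('scene','s1',(170,120,330,240),5)"
```

```text
t 3.85 pos [379.7 359.4  76.5] phi 4.7 F [1.8 0.4 0.3] w 0.191 q1,q6 [0.71 0.63]
 shift now-yaw [ 0.0389  0.1029 -0.0035] turn 0.0060 shift final-yaw [ 0.0427  0.1014 -0.0035]
```

View pics/s1.png

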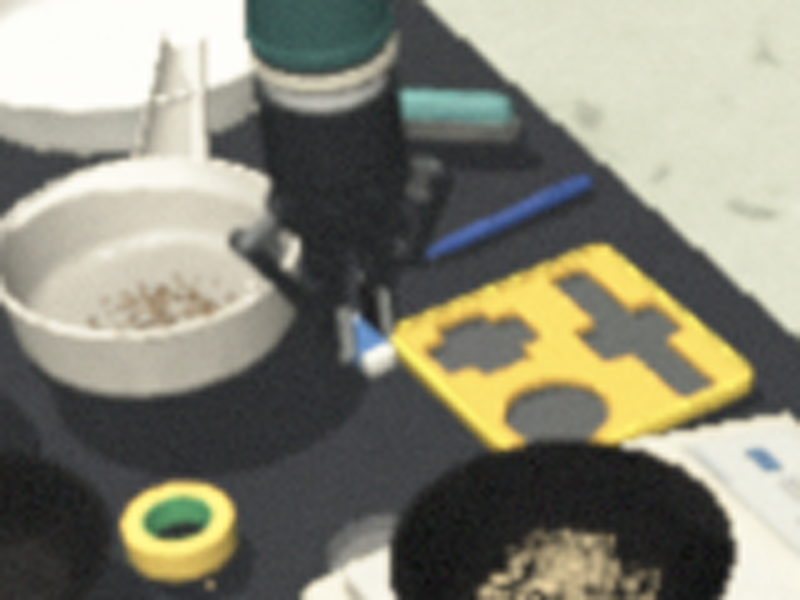

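Picture 5 shows the eraser held between the fingers, at about (370,345) in the crop. Next I carry it to its nest.

>>> play_rows --pt "0.013 0.034 0 0 10" --pt "0.013 0.034 0 0 10" --pt "0.013 0.035 0 0 10" --pt "0 0 0 0.006 10" --pt "0 0 0 0 10"

```text
time: 4.53
tool_pos: [0.476, 0.4037, 0.0709]
tcp_rot: [-2.172, -2.269, 0.006]
wrist_force: [-0.6, -0.2, -0.7]
width: 0.196
```

```bash
python3 -c "
from h import *
go(479.1,406.5,8,2.5)"
```

```text
t 4.53 pos [476.  403.7  70.9] phi 2.5 F [-0.6 -0.2 -0.7] w 0.196 q1,q6 [0.66 0.62]
 shift now-yaw [0.0027 0.0033 0.0629] turn -0.0000 shift final-yaw [0.0027 0.0033 0.0629]
```

>>> play_rows --pt "0.003 0.003 0.02 0 10" --pt "0 0 0.025 0 10" --pt "0 0 0.014 0 10" --pt "0 0 0.004 0 10" --pt "0 0 0 0 10"

```text
time: 5.15
tool_pos: [0.4797, 0.4078, 0.0101]
tcp_rot: [-2.172, -2.269, 0.0]
wrist_force: [0.3, -0.3, -0.1]
width: 0.191
```

```bash
python3 -c "
from h import *
go(479.1,406.5,7.5,2.5)"
```

```text
t 5.15 pos [479.7 407.8  10.1] phi 2.5 F [ 0.3 -0.3 -0.1] w 0.191 q1,q6 [0.66 0.62]
 shift now-yaw [-0.0012 -0.0006  0.0026] turn 0.0000 shift final-yaw [-0.0012 -0.0006  0.0026]
```

>>> play_rows --pt "-0.001 0 0.002 0 10" --pt "0 0 0 0 10" --pt "0 0 0 0 30" --pt "0 0 0 0 30" --pt "0 0 0 0 30"

```text
time: 5.78
tool_pos: [0.48, 0.4068, 0.0085]
tcp_rot: [2.173, 2.269, 0.0]
wrist_force: [-0.2, -0.1, 0.1]
width: 0.357
```

>>> play_rows --pt "0 0 -0.02 0 30" --pt "0 0 -0.05 0 30" --pt "0 0 -0.05 0 30" --pt "0 0 0 0 78"

```text
time: 6.28
tool_pos: [0.4837, 0.4098, 0.1362]
tcp_rot: [2.171, 2.268, 0.02]
wrist_force: [-0.9, 0.1, 0.5]
width: 0.548
```

```bash
python3 -c "
from h import *
go(336.8,265.5,60,0)"
```

```text
t 6.28 pos [483.7 409.8 136.2] phi 2.5 F [-0.9  0.1  0.5] w 0.548 q1,q6 [0.66 0.62]
 shift now-yaw [-0.1378 -0.153   0.0762] turn 0.0069 shift final-yaw [-0.1443 -0.1469  0.0762]
```

>>> play_rows --pt "-0.034 -0.037 0 0 78" --pt "-0.034 -0.037 0 0 78" --pt "-0.034 -0.037 0 0 78" --pt "-0.034 -0.037 0 0 78" --pt "0 0 0 0.007 78"

```text
time: 6.9
tool_pos: [0.3339, 0.2613, 0.1269]
tcp_rot: [-2.223, -2.219, 0.007]
wrist_force: [0.6, 0.2, 0.1]
width: 0.915
```

>>> play_rows --pt "0 0 0.03 0 78" --pt "0 0 0.035 0 78" --pt "0 0 0 0 78"

```text
time: 7.28
tool_pos: [0.3352, 0.2625, 0.0609]
tcp_rot: [-2.221, -2.22, 0.011]
wrist_force: [-0.1, -0.4, -0.8]
width: 0.908
```

```bash
python3 -c "
from h import *
go(336.8,265.5,2,0)
snap('scene','s2',(200,140,340,245),5.6)"
```

```text
t 7.28 pos [335.2 262.5  60.9] phi -0.0 F [-0.1 -0.4 -0.8] w 0.908 q1,q6 [0.61 0.61]
 shift now-yaw [0.003  0.0016 0.0589] turn -0.0001 shift final-yaw [0.003  0.0016 0.0589]
```

View pics/s2.png

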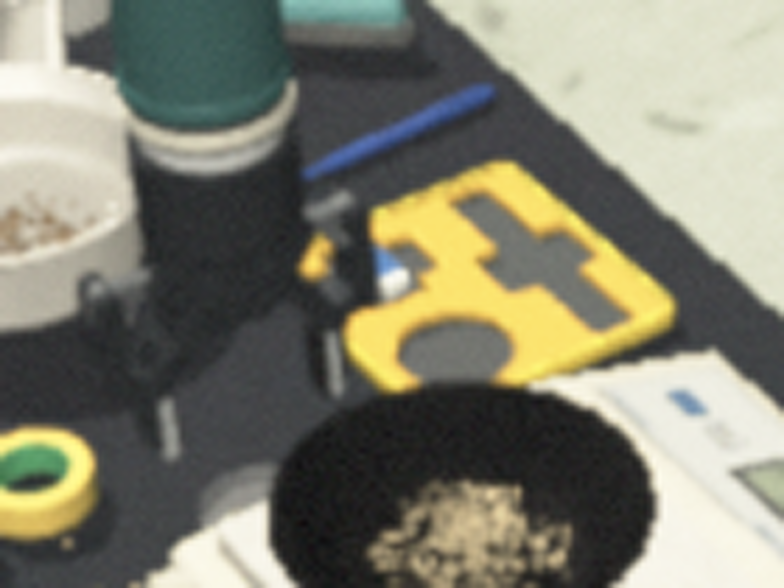

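```bash
python3 -c "
from h import *
for uv in((230.7,221.8),(259.8,210.2)):
  a,b=world('scene',uv,0),world('scene',uv,.1)
  for y in(.2515,.2625): print(uv,y,(a+(b-a)*(y-a[1])/(b[1]-a[1])).round(4))"
```

```text
(230.7, 221.8) 0.2515 [0.2914 0.2515 0.0741]
(230.7, 221.8) 0.2625 [0.2955 0.2625 0.064 ]
(259.8, 210.2) 0.2515 [0.378  0.2515 0.0739]
(259.8, 210.2) 0.2625 [0.3832 0.2625 0.0638]
```

Picture 6 shows the eraser in its nest at crop (393,272), and the fingers spanning the dish with their tips about 3–13 mm above the TCP.

>>> play_rows --pt "0.003 0.0015 0.025 0 78" --pt "0 0 0.022 0 78" --pt "0 0 0.01 0 78" --pt "0 0 0.005 0 78" --pt "0 0 0 0 78"

```text
time: 7.95
tool_pos: [0.3398, 0.2678, 0.0019]
tcp_rot: [2.222, 2.221, 0.001]
wrist_force: [0.5, 0.4, 0.7]
width: 0.918
```

```bash
python3 -c "
from h import *
go(336.8,265.5,-2,0)"
```

```text
t 7.95 pos [339.8 267.8   1.9] phi -0.0 F [0.5 0.4 0.7] w 0.918 q1,q6 [0.61 0.61]
 shift now-yaw [-0.0023 -0.003   0.0039] turn -0.0001 shift final-yaw [-0.0023 -0.003   0.0039]
```

>>> play_rows --pt "-0.002 -0.003 0.003 0 78" --pt "0 0 0 0 78" --pt "0 0 0 0 50" --pt "0 0 0 0 50" --pt "0 0 0 0 50" --squeeze 30

```text
time: 8.57
tool_pos: [0.3365, 0.2656, -0.0011]
tcp_rot: [-2.222, -2.221, -0.0]
wrist_force: [-0.8, -1.5, 3.9]
width: 0.677
```

>>> play_rows --pt "0 0 0 0 50" --pt "0 0 -0.005 0 50" --pt "0 0 -0.01 0 50" --pt "0 0 -0.015 0 50" --pt "0 0 0 0 50"

```text
time: 9.2
tool_pos: [0.3379, 0.2665, 0.0302]
tcp_rot: [2.221, 2.22, 0.006]
wrist_force: [-0.9, 1.0, 0.1]
width: 0.677
```

```bash
python3 -c "
from h import *
go(493.2,-316,250,-92.4)
snap('scene','s3',(200,140,340,245),5.6)"
```

```text
t 9.20 pos [337.9 266.5  30.2] phi -0.0 F [-0.9  1.   0.1] w 0.677 q1,q6 [0.61 0.61]
 shift now-yaw [-0.5824  0.1556 -0.2198] turn 0.2566 shift final-yaw [ 0.1796  0.5755 -0.2198]
```

View pics/s3.png

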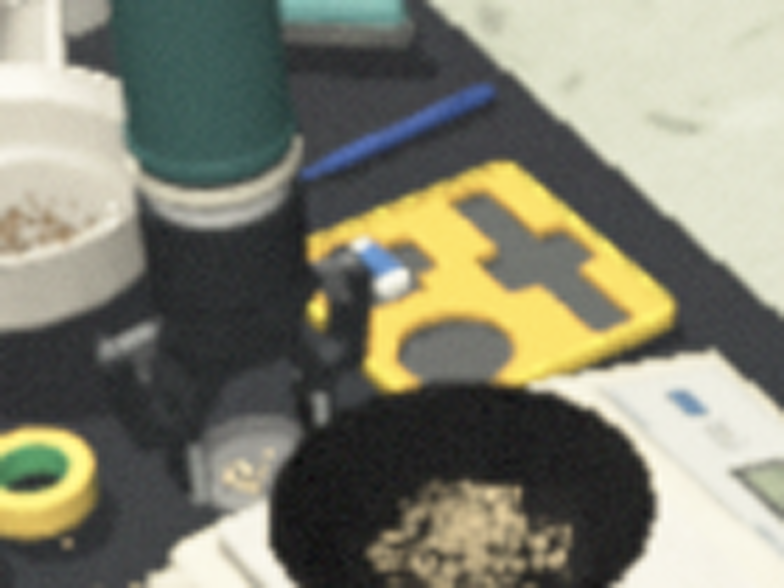

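Picture 7: the dish is held level, with its seeds in, at about crop (245,470). The eraser lies in its nest.

>>> play_rows --pt "0 0 -0.02 0 50" --pt "0 0 -0.045 0 50" --pt "0 0 -0.055 0 50" --pt "0 0 -0.055 0 50" --pt "0 0 -0.045 0 50"

```text
time: 9.88
tool_pos: [0.3365, 0.2655, 0.2504]
tcp_rot: [2.222, 2.221, 0.002]
wrist_force: [0.4, -0.4, -0.9]
width: 0.676
```

>>> play_rows --pt "-0.025 0.025 0 0 50" --pt "-0.035 0.035 0 0 50" --pt "-0.04 0.035 0 0 50" --pt "-0.045 0.035 0 0 50" --pt "-0.05 0.025 0 0 50"

```text
time: 10.5
tool_pos: [0.4922, 0.0689, 0.2478]
tcp_rot: [-2.222, -2.221, 0.0]
wrist_force: [-0.5, 0.3, -0.1]
width: 0.676
```

>>> play_rows --pt "-0.05 0 0 0 50" --pt "-0.05 0 0 0 50" --pt "-0.05 0 0 0 50" --pt "-0.05 0 0 0 50" --pt "-0.05 0 0 0 50"

```text
time: 11.12
tool_pos: [0.4907, -0.1811, 0.2478]
tcp_rot: [-2.222, -2.22, 0.0]
wrist_force: [0.5, 0.2, -0.0]
width: 0.678
```

>>> play_rows --pt "-0.05 0 0 0 50" --pt "-0.04 0 0 0 50" --pt "-0.03 0 0 0 50" --pt "-0.017 0 0 0 50" --pt "0 0 0 0 50"

```text
time: 11.75
tool_pos: [0.4908, -0.317, 0.2477]
tcp_rot: [-2.223, -2.218, -0.0]
wrist_force: [-0.0, 0.5, -0.6]
width: 0.678
```

>>> play_rows --pt "0 0 0 0.015 50" --pt "0 0 0 0.028 50" --pt "0 0 0 0.028 50" --pt "0 0 0 0.028 50" --pt "0 0 0 0.028 50"

```text
time: 12.38
tool_pos: [0.4913, -0.3148, 0.2482]
tcp_rot: [-2.912, -1.177, -0.0]
wrist_force: [0.1, -0.3, 0.1]
width: 0.677
```

>>> play_rows --pt "0 0 0 0.028 50" --pt "0 0 0 0.028 50" --pt "0 0 0 0.028 50" --pt "0 0 0 0.028 50" --pt "0 0 0 0.0176 50"

```text
time: 13.0
tool_pos: [0.4912, -0.3148, 0.2482]
tcp_rot: [-3.14, 0.07, 0.0]
wrist_force: [0.5, 0.1, -0.6]
width: 0.676
```

```bash
python3 -c "
from h import *
go(493.2,-316,40,-92.4)"
```

```text
t 13.00 pos [ 491.2 -314.8  248.2] phi -92.6 F [ 0.5  0.1 -0.6] w 0.676 q1,q6 [-0.61  1.  ]
 shift now-yaw [0.002  0.0011 0.2082] turn -0.0004 shift final-yaw [0.002  0.0011 0.2082]
```

>>> play_rows --pt "0.002 0.001 0.025 0 50" --pt "0 0 0.05 0 50" --pt "0 0 0.055 0 50" --pt "0 0 0.05 0 50" --pt "0 0 0.025 0 50"

```text
time: 13.62
tool_pos: [0.4911, -0.3144, 0.0398]
tcp_rot: [-3.137, 0.064, 0.007]
wrist_force: [-0.3, 0.1, -0.6]
width: 0.679
```

>>> play_rows --pt "0 0 0.015 0 50" --pt "0 0 0.01 0 50" --pt "0 0 0 0 50"

```text
time: 14.0
tool_pos: [0.4933, -0.3175, 0.0185]
tcp_rot: [3.141, -0.065, 0.0]
wrist_force: [-0.3, 0.1, 0.6]
width: 0.681
```

```bash
python3 -c "
from h import *
go(493.2,-316,2.5,-92.4)
snap('top','t1',(430,180,530,280),6)"
```

```text
t 14.00 pos [ 493.3 -317.5   18.5] phi -92.4 F [-0.3  0.1  0.6] w 0.681 q1,q6 [-0.61  1.  ]
 shift now-yaw [-0.0002 -0.0015  0.016 ] turn 0.0000 shift final-yaw [-0.0002 -0.0015  0.016 ]
```

View pics/t1.png

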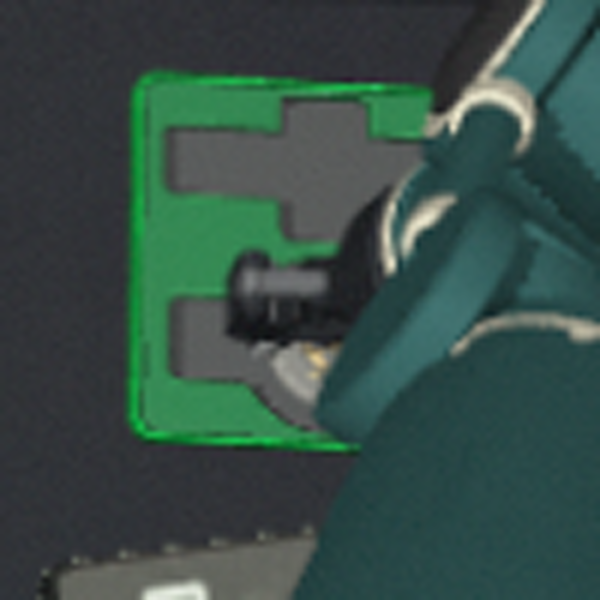

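Picture 8 shows the dish inside the outline of its nest; its visible edge is near (300,375). Lowering and releasing.

>>> play_rows --pt "0 -0.001 0.008 0 50" --pt "0 0 0.005 0 50" --pt "0 0 0.002 0 50" --pt "0 0 0 0 50"

```text
time: 14.55
tool_pos: [0.4929, -0.3166, 0.003]
tcp_rot: [-3.141, 0.066, 0.001]
wrist_force: [0.3, 0.3, -1.0]
width: 0.676
```

```bash
python3 -c "
from h import *
go(493.2,-316,2.5,-92.4)"
```

```text
t 14.55 pos [ 492.9 -316.6    3. ] phi -92.4 F [ 0.3  0.3 -1. ] w 0.676 q1,q6 [-0.61  1.  ]
 shift now-yaw [ 0.0003 -0.0006  0.0005] turn -0.0000 shift final-yaw [ 0.0003 -0.0006  0.0005]
```

>>> play_rows --pt "0 0 0 0 66" --pt "0 0 0 0 72" --pt "0 0 0 0 74" --pt "0 0 0 0 74" --pt "0 0 -0.01 0 74"

```text
time: 15.18
tool_pos: [0.4923, -0.3161, 0.0128]
tcp_rot: [-3.14, 0.066, 0.003]
wrist_force: [0.7, 0.0, -0.4]
width: 0.867
```

>>> play_rows --pt "0 0 -0.03 0 74" --pt "0 0 -0.055 0 74" --pt "0 0 -0.055 0 74" --pt "0 0 -0.05 0 40" --pt "0 0 0 0 40"

```text
time: 15.8
tool_pos: [0.4963, -0.319, 0.2106]
tcp_rot: [3.134, -0.066, 0.016]
wrist_force: [-0.2, -0.8, 0.3]
width: 0.473
```

```bash
python3 -c "
from h import *
go(545.9,-92,100,-80.8)"
```

```text
t 15.80 pos [ 496.3 -319.   210.6] phi -92.4 F [-0.2 -0.8  0.3] w 0.473 q1,q6 [-0.61  1.  ]
 shift now-yaw [ 0.04   -0.2288  0.1106] turn -0.0322 shift final-yaw [ 0.0852 -0.2161  0.1106]
```

>>> play_rows --pt "0.0085 -0.045 0 0 40" --pt "0.0085 -0.045 0 0 40" --pt "0.0085 -0.045 0 0 40" --pt "0.0085 -0.045 0 0 40" --pt "0.0085 -0.045 0 0 40"

```text
time: 16.42
tool_pos: [0.5444, -0.0921, 0.2025]
tcp_rot: [-3.141, 0.066, 0.002]
wrist_force: [0.1, 0.3, 0.2]
width: 0.462
```

>>> play_rows --pt "0 0 0.03 -0.016 40" --pt "0 0 0.05 -0.016 40" --pt "0 0 0.05 0 40" --pt "0 0 0.03 0 40" --pt "0 0 0 0 40"

```text
time: 17.05
tool_pos: [0.5412, -0.0928, 0.0397]
tcp_rot: [-3.129, -0.249, 0.012]
wrist_force: [-0.9, 0.2, 0.8]
width: 0.467
```

```bash
python3 -c "
from h import *
go(545.9,-92,3,-80.8)
snap('scene','s4',(330,240,520,400),4.2)"
```

```text
t 17.05 pos [541.2 -92.8  39.7] phi -80.9 F [-0.9  0.2  0.8] w 0.467 q1,q6 [-0.22  1.2 ]
 shift now-yaw [ 0.0048 -0.0001  0.0367] turn -0.0002 shift final-yaw [ 0.0048 -0.      0.0367]
```

View pics/s4.png

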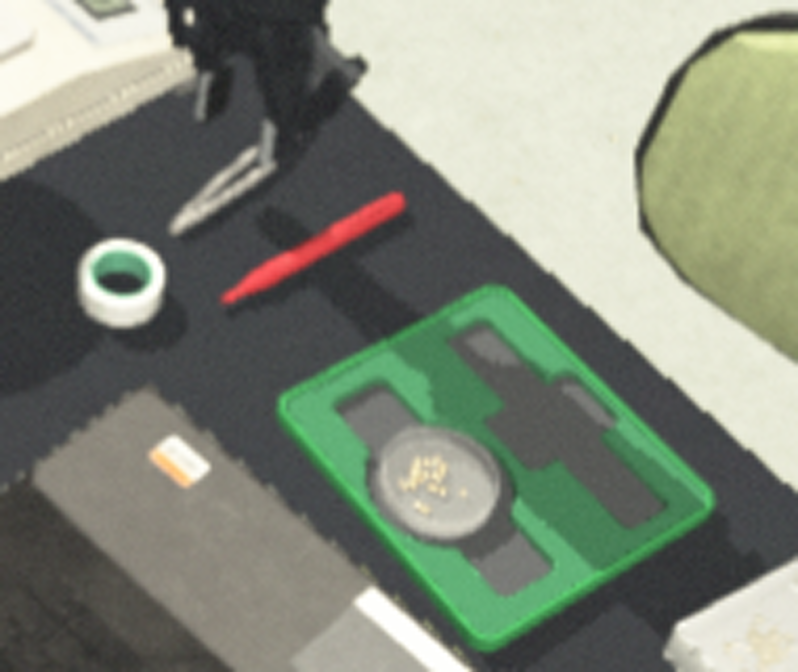

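Picture 9: the dish sits seated and level in its nest at (437,480), with the seeds in. The fingers straddle the tweezers at (235,185).

>>> play_rows --pt "0.003 0 0.015 0 40" --pt "0 0 0.012 0 40" --pt "0 0 0.004 0 40" --pt "0 0 0 0 40" --pt "0 0 0 0 40"

```text
time: 17.73
tool_pos: [0.5483, -0.0933, 0.0127]
tcp_rot: [3.131, 0.25, 0.001]
wrist_force: [0.2, -0.0, 0.9]
width: 0.465
```

```bash
python3 -c "
from h import *
go(545.9,-92,2.5,-80.8)"
```

```text
t 17.73 pos [548.3 -93.3  12.7] phi -80.9 F [ 0.2 -0.   0.9] w 0.465 q1,q6 [-0.21  1.2 ]
 shift now-yaw [-0.0021 -0.0016  0.0102] turn -0.0002 shift final-yaw [-0.0021 -0.0017  0.0102]
```

>>> play_rows --pt "-0.002 -0.0015 0.007 0 40" --pt "0 0 0.003 0 40" --pt "0 0 0 0 40" --pt "0 0 0 0 5" --pt "0 0 0 0 5" --squeeze 40

```text
time: 18.35
tool_pos: [0.546, -0.0922, 0.0026]
tcp_rot: [3.131, 0.25, 0.001]
wrist_force: [0.7, -1.0, -0.2]
width: 0.138
```

>>> play_rows --pt "0 0 0 0 5" --pt "0 0 0 0 5"

```text
time: 18.6
tool_pos: [0.5461, -0.0922, 0.0026]
tcp_rot: [3.131, 0.25, 0.001]
wrist_force: [-0.1, 0.3, 0.7]
width: 0.139
```

>>> play_rows --pt "0 0 -0.01 0 5" --pt "0 0 -0.04 0 5" --pt "0 0 -0.05 0 5" --pt "0 0 -0.02 0 5" --pt "0 0 0 0 5"

```text
time: 19.23
tool_pos: [0.5476, -0.0924, 0.1252]
tcp_rot: [3.13, 0.25, 0.008]
wrist_force: [0.3, -0.1, -0.2]
width: 0.136
```

```bash
python3 -c "
from h import *
go(571.2,-319.3,80,-2.4)"
```

```text
t 19.23 pos [547.6 -92.4 125.2] phi -80.9 F [ 0.3 -0.1 -0.2] w 0.136 q1,q6 [-0.21  1.2 ]
 shift now-yaw [-0.0127  0.2278  0.0452] turn -0.2180 shift final-yaw [-0.2257  0.033   0.0452]
```

>>> play_rows --pt "-0.002 0.03 0 0 5" --pt "-0.002 0.055 0 0 5" --pt "-0.002 0.06 0 0 5" --pt "-0.003 0.055 0 0 5" --pt "-0.003 0.028 0 0 5"

```text
time: 19.85
tool_pos: [0.569, -0.3212, 0.1203]
tcp_rot: [-3.131, -0.246, 0.003]
wrist_force: [0.6, 0.2, -0.2]
width: 0.138
```

>>> play_rows --pt "0 0 0 -0.027 5" --pt "0 0 0 -0.027 5" --pt "0 0 0 -0.027 5" --pt "0 0 0 -0.027 5" --pt "0 0 0 -0.027 5"

```text
time: 20.48
tool_pos: [0.5691, -0.3177, 0.1207]
tcp_rot: [-2.744, -1.523, 0.002]
wrist_force: [0.3, 0.4, 0.5]
width: 0.141
```

>>> play_rows --pt "0 0 0.02 -0.027 5" --pt "0 0 0.02 -0.027 5" --pt "0 0 0.02 -0.027 5" --pt "0 0 0.02 -0.002 5" --pt "0 0 0 0 5"

```text
time: 21.1
tool_pos: [0.5678, -0.3173, 0.0391]
tcp_rot: [-2.266, -2.168, 0.002]
wrist_force: [-0.7, -0.1, -0.8]
width: 0.135
```

```bash
python3 -c "
from h import *
go(571.2,-319.3,15,-2.4)"
```

```text
t 21.10 pos [ 567.8 -317.3   39.1] phi -2.5 F [-0.7 -0.1 -0.8] w 0.135 q1,q6 [-0.55 -0.5 ]
 shift now-yaw [-0.0018  0.0035  0.0241] turn -0.0004 shift final-yaw [-0.0018  0.0035  0.0241]
```

>>> play_rows --pt "-0.002 0.002 0.012 0 5" --pt "0 0 0.012 0 5" --pt "0 0 0 0 5" --pt "0 0 0 0 5"

```text
time: 21.6
tool_pos: [0.572, -0.3213, 0.0184]
tcp_rot: [2.268, 2.174, 0.0]
wrist_force: [0.2, -0.5, -0.4]
width: 0.135
```

```bash
python3 -c "
from h import *
go(571.2,-319.3,6.5,-2.4)"
```

```text
t 21.60 pos [ 572.  -321.3   18.4] phi -2.4 F [ 0.2 -0.5 -0.4] w 0.135 q1,q6 [-0.55 -0.51]
 shift now-yaw [ 0.0019 -0.0009  0.0119] turn -0.0001 shift final-yaw [ 0.0019 -0.0009  0.0119]
```

>>> play_rows --pt "0.002 -0.001 0.006 0 5" --pt "0 0 0.006 0 5" --pt "0 0 0 0 5" --pt "0 0 0 0 5"

```text
time: 22.1
tool_pos: [0.5709, -0.319, 0.0062]
tcp_rot: [-2.267, -2.174, 0.0]
wrist_force: [-0.1, 0.5, 0.4]
width: 0.145
```

>>> play_rows --pt "0 0 0 0 27" --pt "0 0 0 0 27" --pt "0 0 0 0 27" --pt "0 0 -0.01 0 27" --pt "0 0 -0.03 0 27"

```text
time: 22.72
tool_pos: [0.5694, -0.3181, 0.0451]
tcp_rot: [-2.265, -2.171, 0.002]
wrist_force: [0.2, -0.0, 0.3]
width: 0.319
```

>>> play_rows --pt "0 0 -0.045 0 27" --pt "0 0 -0.04 0 40" --pt "0 0 0 0 40" --pt "0 0 0 0 40"

```text
time: 23.22
tool_pos: [0.5709, -0.319, 0.1317]
tcp_rot: [2.267, 2.174, 0.0]
wrist_force: [-0.2, -0.2, 0.3]
width: 0.464
```

```bash
python3 -c "
from h import *
go(542.7,-159.2,100,-89.6)
snap('scene','s5',(330,240,520,400),4.2)"
```

```text
t 23.23 pos [ 570.9 -319.   131.7] phi -2.4 F [-0.2 -0.2  0.3] w 0.464 q1,q6 [-0.55 -0.51]
 shift now-yaw [ 0.1585 -0.0349  0.0317] turn 0.2422 shift final-yaw [-0.0271 -0.16    0.0317]
```

View pics/s5.png

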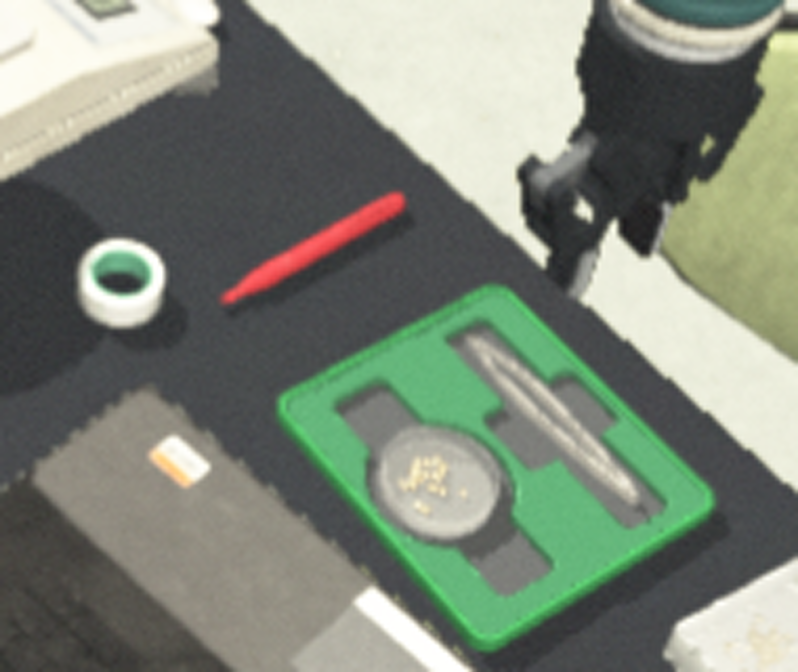

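Picture 10: the tweezers lie in their groove around (555,420). Next is the red pen.

>>> play_rows --pt "0.03 -0.006 0 0 40" --pt "0.05 -0.011 0 0 40" --pt "0.05 -0.011 0 0 40" --pt "0.0285 -0.007 0 0 40" --pt "0 0 0 0.027 40"

```text
time: 23.9
tool_pos: [0.5405, -0.1565, 0.129]
tcp_rot: [-2.442, -1.97, 0.004]
wrist_force: [0.2, -0.6, 0.7]
width: 0.473
```

>>> play_rows --pt "0 0 0 0.027 40" --pt "0 0 0 0.027 40" --pt "0 0 0 0.027 40" --pt "0 0 0 0.027 40" --pt "0 0 0 0.027 40"

```text
time: 24.52
tool_pos: [0.5412, -0.1588, 0.1292]
tcp_rot: [-3.04, -0.785, 0.005]
wrist_force: [0.2, -0.4, -0.3]
width: 0.469
```

>>> play_rows --pt "0 0 0.03 0.027 40" --pt "0 0 0.03 0.027 40" --pt "0 0 0.03 0.026 40" --pt "0 0 0 0 40" --pt "0 0 0 0 40"

```text
time: 25.15
tool_pos: [0.5425, -0.1592, 0.0412]
tcp_rot: [-3.141, -0.017, 0.001]
wrist_force: [1.2, 0.2, 0.4]
width: 0.467
```

```bash
python3 -c "
from h import *
go(542.7,-159.2,3,-89.6)"
```

```text
t 25.15 pos [ 542.5 -159.2   41.2] phi -89.4 F [1.2 0.2 0.4] w 0.467 q1,q6 [-0.33  1.23]
 shift now-yaw [ 0.0002 -0.      0.0382] turn 0.0006 shift final-yaw [ 0.0002 -0.      0.0382]
```

>>> play_rows --pt "0 0 0.015 0 40" --pt "0 0 0.015 0 40" --pt "0 0 0.008 0 40" --pt "0 0 0 0 40" --pt "0 0 0 0 40"

```text
time: 25.78
tool_pos: [0.5429, -0.1594, 0.0034]
tcp_rot: [3.141, 0.013, 0.0]
wrist_force: [0.5, -0.4, -0.5]
width: 0.472
```

>>> play_rows --pt "0 0 0 0 4" --pt "0 0 0 0 4" --pt "0 0 0 0 4" --pt "0 0 0 0 4"

```text
time: 26.28
tool_pos: [0.5433, -0.1595, 0.0039]
tcp_rot: [3.141, 0.013, 0.002]
wrist_force: [0.5, 0.2, 4.0]
width: 0.111
```

```bash
python3 -c "
from h import *
go(542.7,-159.2,3,-89.6)"
```

```text
t 26.27 pos [ 543.3 -159.5    3.9] phi -89.5 F [0.5 0.2 4. ] w 0.111 q1,q6 [-0.33  1.23]
 shift now-yaw [-0.0006 -0.0003  0.0009] turn 0.0002 shift final-yaw [-0.0006 -0.0003  0.0009]
```

>>> play_rows --pt "0 0 -0.015 0 4" --pt "0 0 -0.05 0 4" --pt "0 0 -0.06 0 4" --pt "0 0 -0.06 0 4" --pt "0 0 -0.04 0 4"

```text
time: 26.9
tool_pos: [0.5435, -0.1596, 0.2327]
tcp_rot: [3.14, 0.013, 0.007]
wrist_force: [0.4, -0.2, -1.0]
width: 0.112
```

>>> play_rows --pt "0.001 -0.03 0 0 4" --pt "0.002 -0.05 0 0 4" --pt "0.002 -0.055 0 0 4" --pt "0.002 -0.055 0 0 4" --pt "0.002 -0.055 0 0 4"

```text
time: 27.52
tool_pos: [0.5492, 0.0874, 0.229]
tcp_rot: [-3.142, -0.013, -0.001]
wrist_force: [1.6, 0.2, -0.1]
width: 0.115
```

>>> play_rows --pt "0.001 -0.055 0 0 4" --pt "0.001 -0.055 0 0 4" --pt "0.001 -0.055 0 0 4" --pt "0.001 -0.055 0 0 4" --pt "0.001 -0.04 0 0 4"

```text
time: 28.15
tool_pos: [0.5518, 0.3481, 0.2289]
tcp_rot: [-3.141, -0.015, -0.0]
wrist_force: [-0.1, 0.0, 0.5]
width: 0.107
```

>>> play_rows --pt "0 -0.02 0 -0.02 4" --pt "0 0 0 -0.027 4" --pt "0 0 0 -0.027 4" --pt "0 0 0 -0.027 4" --pt "0 0 0 -0.027 4"

```text
time: 28.78
tool_pos: [0.552, 0.3657, 0.2288]
tcp_rot: [2.882, 1.25, -0.001]
wrist_force: [-0.7, 0.7, -0.1]
width: 0.112
```

>>> play_rows --pt "0 0 0 -0.027 4" --pt "0 0 0 -0.027 4" --pt "0 0 0 -0.027 4" --pt "0 0 0 -0.027 4" --pt "0 0 0 -0.02 4"

```text
time: 29.4
tool_pos: [0.552, 0.3656, 0.2287]
tcp_rot: [-2.165, -2.277, 0.001]
wrist_force: [0.8, 1.4, 0.1]
width: 0.109
```

```bash
python3 -c "
from h import *
go(560.9,367,40,2.5)"
```

```text
t 29.40 pos [552.  365.6 228.7] phi 2.9 F [0.8 1.4 0.1] w 0.109 q1,q6 [0.55 0.5 ]
 shift now-yaw [0.001  0.009  0.1887] turn 0.0011 shift final-yaw [0.001  0.009  0.1887]
```

>>> play_rows --pt "0.001 0.009 0.03 0.001 4" --pt "0 0 0.055 0 4" --pt "0 0 0.055 0 4" --pt "0 0 0.045 0 4" --pt "0 0 0 0 4"

```text
time: 30.02
tool_pos: [0.5573, 0.3648, 0.0387]
tcp_rot: [-2.175, -2.263, 0.016]
wrist_force: [0.1, -0.9, 0.1]
width: 0.108
```

>>> play_rows --pt "0 0 0.015 0 4" --pt "0 0 0.01 0 4" --pt "0 0 0 0 4" --pt "0 0 0 0 4"

```text
time: 30.52
tool_pos: [0.5619, 0.3676, 0.0193]
tcp_rot: [2.177, 2.265, 0.002]
wrist_force: [0.6, -0.4, 0.5]
width: 0.113
```

```bash
python3 -c "
from h import *
go(560.9,367,7.5,2.5)"
```

```text
t 30.52 pos [561.9 367.6  19.3] phi 2.3 F [ 0.6 -0.4  0.5] w 0.113 q1,q6 [0.54 0.5 ]
 shift now-yaw [-0.0006 -0.001   0.0118] turn -0.0006 shift final-yaw [-0.0006 -0.001   0.0118]
```

>>> play_rows --pt "-0.0005 -0.001 0.006 0 4" --pt "0 0 0.006 0 4" --pt "0 0 0 0 4" --pt "0 0 0 0 4"

```text
time: 31.02
tool_pos: [0.5606, 0.3668, 0.007]
tcp_rot: [2.177, 2.265, 0.001]
wrist_force: [-1.6, -1.1, 4.3]
width: 0.105
```

>>> play_rows --pt "0 0 0 0 25" --pt "0 0 0 0 25" --pt "0 0 0 0 25" --pt "0 0 -0.01 0 25" --pt "0 0 -0.03 0 25"

```text
time: 31.65
tool_pos: [0.5587, 0.3657, 0.0449]
tcp_rot: [-2.176, -2.264, 0.007]
wrist_force: [1.0, 0.3, 0.2]
width: 0.293
```

>>> play_rows --pt "0 0 -0.05 0 25" --pt "0 0 -0.06 0 65" --pt "0 0 -0.055 0 65" --pt "0 0 -0.02 0 65" --pt "0 0 0 0 65"

```text
time: 32.28
tool_pos: [0.5613, 0.3673, 0.2338]
tcp_rot: [2.176, 2.264, 0.007]
wrist_force: [0.3, 0.0, -0.8]
width: 0.76
```

```bash
python3 -c "
from h import *
go(433.2,-119.6,100,90)
snap('scene','s6',(200,140,340,245),5.6)"
```

```text
t 32.27 pos [561.3 367.3 233.8] phi 2.3 F [ 0.3  0.  -0.8] w 0.760 q1,q6 [0.54 0.5 ]
 shift now-yaw [-0.4814 -0.1473  0.1338] turn -0.2437 shift final-yaw [ 0.1281 -0.4869  0.1338]
```

View pics/s6.png

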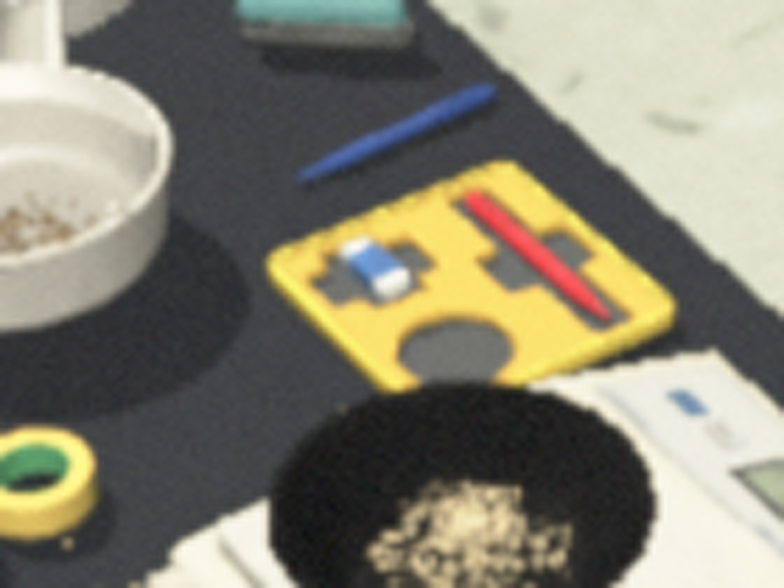

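Picture 11: the pen lies in its groove at (540,255), the eraser in its nest at (375,268), and the blue pen has not moved. The white tape is last.

>>> play_rows --pt "-0.03 -0.009 0 0 65" --pt "-0.05 -0.015 0 0 65" --pt "-0.055 -0.017 0 0 65" --pt "-0.055 -0.017 0 0 65" --pt "-0.055 -0.017 0 0 65"

```text
time: 32.95
tool_pos: [0.4924, 0.117, 0.2275]
tcp_rot: [-2.174, -2.263, 0.008]
wrist_force: [0.1, -0.8, 0.2]
width: 0.762
```

>>> play_rows --pt "-0.055 -0.017 0 0 65" --pt "-0.055 -0.017 0 0 65" --pt "-0.055 -0.017 0 0 65" --pt "-0.05 -0.015 0 0 65" --pt "-0.021 -0.006 0 0 65"

```text
time: 33.58
tool_pos: [0.4297, -0.1215, 0.2279]
tcp_rot: [-2.177, -2.258, 0.005]
wrist_force: [-0.4, -0.2, 0.1]
width: 0.764
```

>>> play_rows --pt "0 0 0 0.026 65" --pt "0 0 0 0.026 65" --pt "0 0 0 0.026 65" --pt "0 0 0 0.026 65" --pt "0 0 0 0.026 65"

```text
time: 34.2
tool_pos: [0.4305, -0.1191, 0.2277]
tcp_rot: [-2.897, -1.205, 0.008]
wrist_force: [-0.2, -0.2, 0.2]
width: 0.76
```

>>> play_rows --pt "0 0 0.02 0.026 65" --pt "0 0 0.04 0.026 65" --pt "0 0 0.04 0.026 65" --pt "0 0 0.04 0.026 65" --pt "0 0 0.02 0.022 65"

```text
time: 34.83
tool_pos: [0.4277, -0.1181, 0.0657]
tcp_rot: [-3.138, 0.004, 0.015]
wrist_force: [0.1, -0.2, 0.6]
width: 0.758
```

```bash
python3 -c "
from h import *
go(433.2,-119.6,40,-90)"
```

```text
t 34.83 pos [ 427.7 -118.1   65.7] phi -90.2 F [ 0.1 -0.2  0.6] w 0.758 q1,q6 [-0.33  1.25]
 shift now-yaw [0.0055 0.0014 0.0257] turn -0.0005 shift final-yaw [0.0055 0.0015 0.0257]
```

>>> play_rows --pt "0.002 0.001 0.025 0 65" --pt "0 0 0.015 0 65" --pt "0 0 0 0 65" --pt "0 0 0 0 65"

```text
time: 35.33
tool_pos: [0.4346, -0.1208, 0.0314]
tcp_rot: [3.142, 0.003, -0.0]
wrist_force: [-0.6, -1.2, 0.5]
width: 0.76
```

```bash
python3 -c "
from h import *
go(433.2,-119.6,4,-90)"
```

```text
t 35.33 pos [ 434.6 -120.8   31.4] phi -89.9 F [-0.6 -1.2  0.5] w 0.760 q1,q6 [-0.33  1.24]
 shift now-yaw [-0.0014 -0.0012  0.0274] turn 0.0003 shift final-yaw [-0.0014 -0.0012  0.0274]
```

>>> play_rows --pt "-0.001 -0.001 0.015 0 65" --pt "0 0 0.011 0 65" --pt "0 0 0 0 65" --pt "0 0 0 0 65" --pt "0 0 0 0 35" --squeeze 40

```text
time: 35.95
tool_pos: [0.4339, -0.1199, 0.0056]
tcp_rot: [3.141, 0.003, 0.001]
wrist_force: [0.1, -3.0, 0.7]
width: 0.562
```

>>> play_rows --pt "0 0 0 0 35" --pt "0 0 0 0 35" --pt "0 0 0 0 35"

```text
time: 36.33
tool_pos: [0.4341, -0.12, 0.0061]
tcp_rot: [3.141, 0.003, 0.002]
wrist_force: [-1.1, 0.9, 6.3]
width: 0.52
```

>>> play_rows --pt "0 0 -0.01 0 35" --pt "0 0 -0.02 0 35" --pt "0 0 -0.02 0 35" --pt "0 0 0 0 35" --pt "0 0 0 0 35"

```text
time: 36.95
tool_pos: [0.4331, -0.1196, 0.0549]
tcp_rot: [-3.142, -0.003, 0.001]
wrist_force: [-0.3, 0.5, -0.7]
width: 0.518
```

```bash
python3 -c "
from h import *
go(482.7,323.5,240,-42.5)
snap('scene','s7',(310,240,450,345),5.6)"
```

```text
t 36.95 pos [ 433.1 -119.6   54.9] phi -89.9 F [-0.3  0.5 -0.7] w 0.518 q1,q6 [-0.32  1.24]
 shift now-yaw [ 0.0505 -0.443  -0.1851] turn -0.1316 shift final-yaw [ 0.3602 -0.2628 -0.1851]
```

View pics/s7.png

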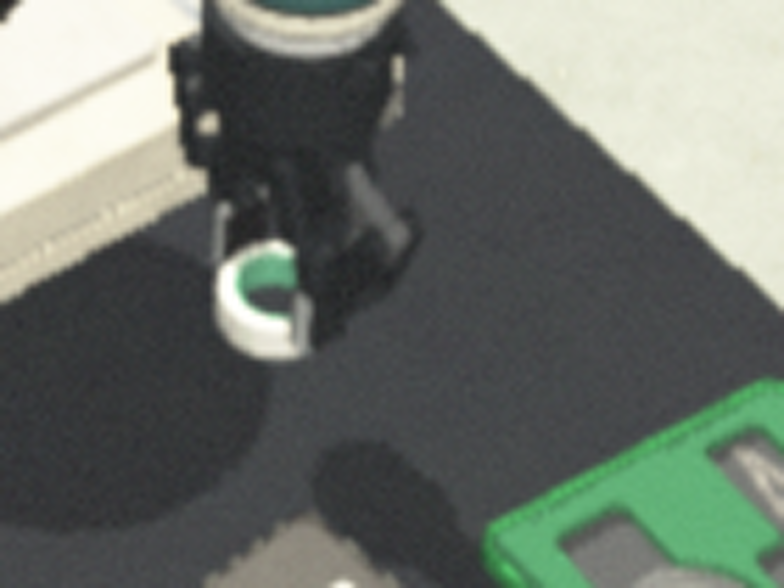

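```bash
python3 -c "
from h import *
for x in(.422,.433,.444):
 for y in(-.143,-.148):
  for z in(.049,.055,.060,.065): print(x,y,z,((pix('scene',(x,y,z))-[310,240])*5.6).round(0))
print([((pix('scene',(.433+.0235*np.cos(a),-.1196+.0235*np.sin(a),z))-[310,240])*5.6).round(0).tolist() for a in (-2.6,-2.1,-1.57) for z in(.049,.067)])"
```

```text
0.422 -0.143 0.049 [285. 361.]
0.422 -0.143 0.055 [286. 352.]
0.422 -0.143 0.06 [287. 344.]
0.422 -0.143 0.065 [287. 336.]
0.422 -0.148 0.049 [292. 369.]
0.422 -0.148 0.055 [293. 360.]
0.422 -0.148 0.06 [294. 352.]
0.422 -0.148 0.065 [295. 344.]
0.433 -0.143 0.049 [306. 350.]
0.433 -0.143 0.055 [307. 340.]
0.433 -0.143 0.06 [308. 332.]
0.433 -0.143 0.065 [309. 324.]
0.433 -0.148 0.049 [314. 358.]
0.433 -0.148 0.055 [315. 348.]
0.433 -0.148 0.06 [316. 340.]
0.433 -0.148 0.065 [317. 332.]
0.444 -0.143 0.049 [328. 338.]
0.444 -0.143 0.055 [329. 329.]
0.444 -0.143 0.06 [330. 321.]
0.444 -0.143 0.065 [331. 313.]
0.444 -0.148 0.049 [335. 346.]
0.444 -0.148 0.055 [336. 337.]
0.444 -0.148 0.06 [337. 329.]
0.444 -0.148 0.065 [338. 321.]
[[250.0, 353.0], [253.0, 324.0], [279.0, 357.0], [281.0, 329.0], [307.0, 350.0], [310.0, 321.0]]
```

Picture 12 shows the tape held by its upper part, at (270,300). By projection the tips are about 11 mm above its underside, so they will clear the foam.

>>> play_rows --pt "0 0 -0.02 0 35" --pt "0 0 -0.05 0 35" --pt "0 0 -0.055 0 35" --pt "0 0 -0.045 0 35" --pt "0 0 -0.015 0 35"

```text
time: 37.62
tool_pos: [0.4348, -0.1202, 0.2426]
tcp_rot: [3.14, 0.003, 0.006]
wrist_force: [0.5, -0.4, -1.0]
width: 0.522
```

>>> play_rows --pt "0.01 -0.025 0 0 35" --pt "0.01 -0.04 0 0 35" --pt "0.01 -0.05 0 0 35" --pt "0.01 -0.055 0 0 35" --pt "0.01 -0.055 0 0 35"

```text
time: 38.25
tool_pos: [0.482, 0.1068, 0.2377]
tcp_rot: [3.141, 0.003, -0.006]
wrist_force: [0.1, -1.0, -0.8]
width: 0.52
```

>>> play_rows --pt "0 -0.055 0 0 35" --pt "0 -0.055 0 0 35" --pt "0 -0.05 0 0 35" --pt "0 -0.04 0 0 35" --pt "0 -0.018 0 0 35"

```text
time: 38.88
tool_pos: [0.4813, 0.3247, 0.2373]
tcp_rot: [3.139, 0.007, -0.006]
wrist_force: [0.1, -0.3, -0.6]
width: 0.517
```

>>> play_rows --pt "0 0 0 -0.0265 35" --pt "0 0 0 -0.0265 35" --pt "0 0 0 -0.0265 35" --pt "0 0 0 -0.0265 35" --pt "0 0 0 -0.0265 35"

```text
time: 39.5
tool_pos: [0.4821, 0.322, 0.2384]
tcp_rot: [2.868, 1.28, -0.005]
wrist_force: [0.0, 0.7, 0.5]
width: 0.521
```

>>> play_rows --pt "0 0 0.03 0 35" --pt "0 0 0.055 0 35" --pt "0 0 0.055 0 35" --pt "0 0 0.04 0 35" --pt "0 0 0 0 35"

```text
time: 40.12
tool_pos: [0.4785, 0.32, 0.055]
tcp_rot: [2.871, 1.271, -0.018]
wrist_force: [-0.7, 1.3, 0.1]
width: 0.52
```

```bash
python3 -c "
from h import *
go(482.7,323.5,30,-42.5)"
```

```text
t 40.12 pos [478.5 320.   55. ] phi -42.2 F [-0.7  1.3  0.1] w 0.520 q1,q6 [0.55 1.28]
 shift now-yaw [0.0054 0.0008 0.025 ] turn 0.0008 shift final-yaw [0.0054 0.0007 0.025 ]
```

>>> play_rows --pt "0.001 0 0.015 0 35" --pt "0 0 0.01 0 35" --pt "0 0 0 0 35" --pt "0 0 0 0 35"

```text
time: 40.62
tool_pos: [0.4839, 0.3245, 0.0362]
tcp_rot: [-2.872, -1.273, -0.002]
wrist_force: [-0.5, -0.1, -0.3]
width: 0.52
```

```bash
python3 -c "
from h import *
go(482.7,323.5,9,-42.5)"
```

```text
t 40.62 pos [483.9 324.5  36.2] phi -42.2 F [-0.5 -0.1 -0.3] w 0.520 q1,q6 [0.55 1.28]
 shift now-yaw [-0.0016 -0.0002  0.0272] turn 0.0009 shift final-yaw [-0.0016 -0.0002  0.0272]
```

>>> play_rows --pt "-0.001 0 0.01 0 35" --pt "0 0 0.01 0 35" --pt "0 0 0.004 0 35" --pt "0 0 0 0 35" --pt "0 0 0 0 35"

```text
time: 41.25
tool_pos: [0.4828, 0.3234, 0.0113]
tcp_rot: [-2.872, -1.273, -0.0]
wrist_force: [-0.6, 0.2, -1.2]
width: 0.519
```

```bash
python3 -c "
from h import *
go(482.7,323.5,9,-42.5)"
```

```text
t 41.25 pos [482.8 323.4  11.3] phi -42.2 F [-0.6  0.2 -1.2] w 0.519 q1,q6 [0.55 1.28]
 shift now-yaw [-0.     -0.0001  0.0023] turn 0.0009 shift final-yaw [-0.     -0.0001  0.0023]
```

>>> play_rows --pt "0 0 0.002 0 35" --pt "0 0 0 0 35" --pt "0 0 0 0 52" --pt "0 0 0 0 58" --pt "0 0 0 0 58"

```text
time: 41.88
tool_pos: [0.4828, 0.3234, 0.0094]
tcp_rot: [-2.872, -1.273, -0.0]
wrist_force: [0.3, -0.7, -0.0]
width: 0.683
```

>>> play_rows --pt "0 0 -0.01 0 58" --pt "0 0 -0.04 0 58" --pt "0 0 -0.055 0 58" --pt "0 0 -0.055 0 58" --pt "0 0 -0.03 0 58"

```text
time: 42.5
tool_pos: [0.4842, 0.3243, 0.2043]
tcp_rot: [-2.871, -1.273, -0.01]
wrist_force: [1.5, 0.2, 0.3]
width: 0.683
```

```bash
python3 -c "
from h import *
go(482.7,323.5,9,-42.5)
snap('scene','s8',(200,140,340,245),5.6)"
```

```text
t 42.50 pos [484.2 324.3 204.3] phi -42.2 F [1.5 0.2 0.3] w 0.683 q1,q6 [0.55 1.28]
 shift now-yaw [-0.0016 -0.0006  0.1953] turn 0.0009 shift final-yaw [-0.0016 -0.0006  0.1953]
```

View pics/s8.png

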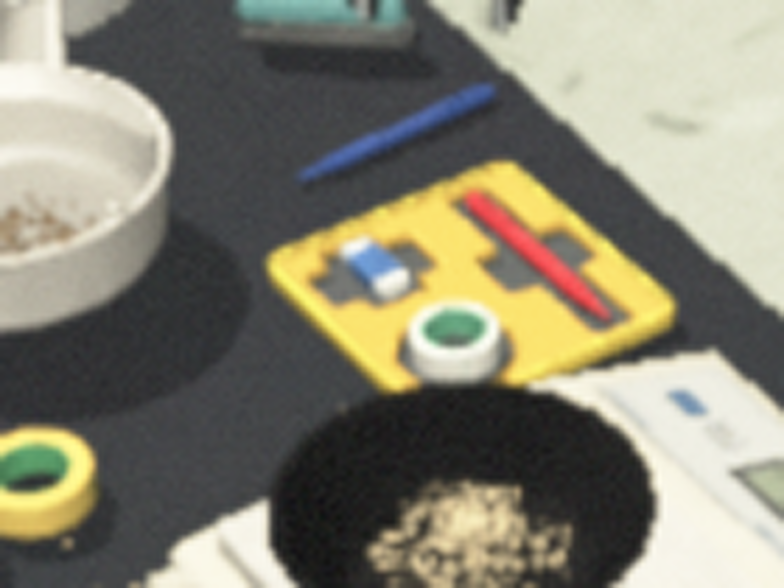

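Picture 13 shows the tape in its nest at (456,335), the eraser at (376,265) and the pen from (470,198) to (605,315). Now a numeric check, plus a top view of the green tray.

```bash
cat >> h.py <<'E'
def tray(p,which):
    o,a=((516,365.1),2.5) if which=='Y' else ((528.2,-317.5),-2.4)
    d=np.array(p[:2])*1000-o;a=np.radians(a);return np.round([np.cos(a)*d[0]+np.sin(a)*d[1],-np.sin(a)*d[0]+np.cos(a)*d[1]],1)
E
python3 -c "
from h import *
f=lambda u,v:(200+(u+.5)/5.6-.5,140+(v+.5)/5.6-.5)
for n,p,z in(('eraser',(376,265),.014),('eraser a',(353,247),.014),('eraser b',(396,285),.014),('pen a',(470,198),.0085),('pen b',(607,316),.0085),('tape',(455,328),.021),('tray near/tape nest',(457,350),.009)): print(n,tray(world('scene',f(*p),z),'Y'))
snap('top','t2',(430,180,530,280),6)"
```

```text
eraser [-34.9  39. ]
eraser a [-36.6  60.2]
eraser b [-35.6  17.6]
pen a [44.2 67.3]
pen b [ 45.1 -65.3]
tape [-34.5 -39.8]
tray near/tape nest [-36. -43.]
```

View pics/t2.png

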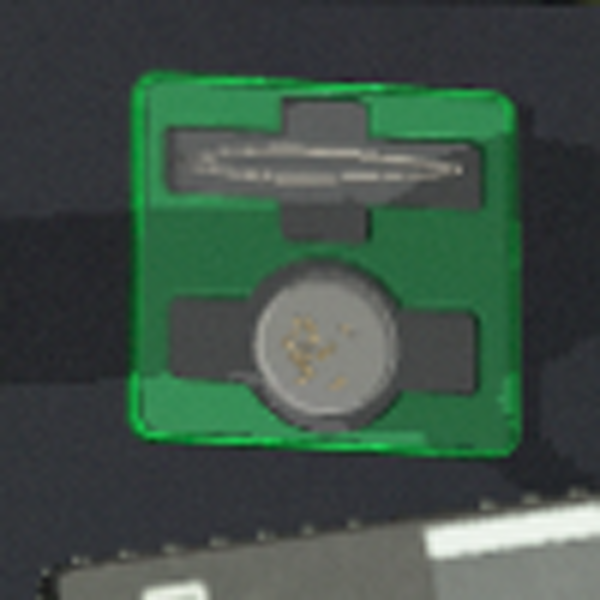

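Picture 14: the dish centre is at (326,346) against its nest at about (325,347). The tweezers' centre is at (328,165) against the groove at (325,168). Everything is seated, so I'll let the arm settle and hand in.

>>> play_rows --pt "0 0 0 0 58" --pt "0 0 0 0 58" --pt "0 0 0 0 58"

```text
time: 42.98
tool_pos: [0.4817, 0.3227, 0.1974]
tcp_rot: [2.872, 1.273, -0.005]
wrist_force: [-0.4, -0.4, 0.5]
width: 0.682
```

```bash
python3 -c "
from workcell import *
print(finish_job())"
```

```text
the job is handed in; nothing more can be done
None
```

I placed all five items in their cut-outs and handed the job in at about 43 s; the hand-in gives no verdict. The blue pen looked unmoved in the pictures, and I did not measure its final position.

| Item | Tray | Last check against the cut-out's centre |
|---|---|---|
| Eraser | yellow | about 4 mm off along the tray's y axis, under 1 mm along x |
| Red pen | yellow | about 1 mm off |
| White tape | yellow | about 1 mm off |
| Dish | green | about 1 mm off, with its seeds still in it |
| Tweezers | green | about 1–2 mm off |

- **Fit:** every offset is within the 11 mm allowed. I read them off pictures with a calibration good to about 2 mm, and for the dish and tweezers only as pixel offsets in the top view.
- **Flatness and height:** I judged these by eye and from the height of the gripper at release; I did not measure them separately.
- **Forces:** the wrist force readings never passed about 7 N.
- **Failures:** no check failed or disagreed with another.

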